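# Stow spare fuse-links in a sealed box

## Task

Put the two loose cartridge fuse-links away in the open grey spare-fuse box: lay each one gently across both notched white rails, down in its own empty V-groove beside the fuse already there with an end cap on each rail. Then swing the lid shut and turn its T-handle clockwise as far as it goes, so that the lid is drawn down tight on its gasket. Leave the fuse already stowed in its groove, and do not knock the roll of tape or the flux tin about.

Things in the scene. Friction and masses are not known exactly. Their poses are not given: they have to be found in the camera images.
- fusebox: Fixed grey steel spare-fuse box lying on its back, 185 (x) x 250 (y) mm outside, walls 4 mm, rim 88 mm above the worktop. Origin: centre of its underside; x from the front wall (nearest the robot) to the hinge side, y left, z up. Inside, two white notched rails along y, 14 mm thick, centred at x = -38 and +58 mm; between them it is open down to the floor (4 mm up).
- groove_left (a point): Centre of a fuse seated in the left groove (box x = +10, y = +66 mm), 46 mm above the worktop; holds the stowed fuse. Axes as the box's: a fuse lies along x, one cap in each rail's V. Every groove is a 90-degree V, mouth 42 mm wide, V bottom 23 mm and tooth tops 44 mm above the worktop.
- groove_middle (a point): Centre of a fuse seated in the middle groove (box x = +10, y = 0 mm), 46 mm above the worktop; empty at the start. Axes as the box's. A steel keeper for the latch hangs from the middle of the front wall, reaching 20 mm inward (box x to -69 mm), 76 to 86 mm above the worktop.
- groove_right (a point): Centre of a fuse seated in the right groove (box x = +10, y = -66 mm), 46 mm above the worktop; empty at the start. Axes as the box's.
- fuse_a: Loose cartridge fuse-link lying on the worktop: white ceramic tube 28 mm in diameter with plated caps 32 mm in diameter and 22 mm long on both ends, a red ring at one side of the middle, 120 mm long, about 0.22 kg. Origin at its centre, x along its axis; it may roll about x.
- fuse_b: Second loose fuse-link, the same as fuse_a.
- fuse_stowed: Third fuse-link, the same, already lying in the left groove; it stays there.
- lid (a joint): Angle of the grey lid, rad: 0 shut and gasket fully pressed, 0.03 where it first meets the gasket, 1.57 upright, at the start leaning back at 1.78 to 1.92. A stiff hinge (0.4 N m) holds it wherever it is left; it is pushed shut at its outer face, 60 mm or more to either side of the T-handle. The gasket pushes back with about 20 N at the latch when fully pressed; only the latch holds it there.
- lid_hinge (a point): Middle of the lid's hinge line, along the box's y at the far rim: 96.5 mm behind the box's centre, 93 mm above the worktop (level of the lid panel's underside when shut). Its axes turn with the lid: -x to the free edge, z out of the outer face. Lid 193 mm long from hinge to free edge, 258 mm wide, panel 4 mm thick, edges turned down 12 mm.
- lid_edge (a point): Middle of the lid's free edge, on the outer face (193 mm from the hinge, 4 mm above the panel's underside). Axes as lid_hinge. The lid shuts on a black rubber seal along the rim, its top 99 mm above the worktop at the front.
- latch (a joint): Turn of the T-handle, rad, clockwise seen from outside the lid: 0 to 0.12 at the start (bar points from hinge to front edge), stop at 1.48 (bar along the front edge). The lid shuts only while it is below 0.2. With the lid below 0.04 rad, its roller runs under a ramp from 0.3 to 0.7 rad on, draws the lid down and is home from 1.25 rad. Takes under 0.4 N m; stays where left.
- latch_grip (a point): Centre of the black T-bar, on the latch's axis, 155 mm from the hinge line at the middle of the lid: bar 72 mm long, 14 mm wide, 18 mm high; underside 15 mm and top 33 mm above the lid's outer face. With the lid shut it is 121 mm above the worktop. x along the bar, z out of the lid.
- vinyl_tape: Roll of black tape lying flat, 66 x 66 x 18 mm, origin at the centre of its underside; a bystander.
- flux_tin: Round yellow tin at the right, 52 mm in diameter and 24 mm high, origin at the centre of its underside; a bystander.

How it is judged (in metres and radians):
On the way, in this order (a step that is already met when the one before it is completed fails the run):
1. both loose fuses lie in the two empty V-grooves, let go, with the lid still open (((horizontal distance between fuse_a and groove_middle below 0.016 m and z of fuse_a in the frame of groove_middle between -0.004 and 0.004 m and angle between the x axis of each of fuse_a, fuse_b and the x axis of fusebox, either way round below 0.06 rad and horizontal distance between fuse_b and groove_right below 0.016 m and z of fuse_b in the frame of groove_right between -0.004 and 0.004 m) or (horizontal distance between fuse_b and groove_middle below 0.016 m and z of fuse_b in the frame of groove_middle between -0.004 and 0.004 m and angle between the x axis of each of fuse_b, fuse_a and the x axis of fusebox, either way round below 0.06 rad and horizontal distance between fuse_a and groove_right below 0.016 m and z of fuse_a in the frame of groove_right between -0.004 and 0.004 m)) and value of joint lid above 1 rad and contact force between each of fuse_a, fuse_b and the fingers below 0.1 N), for 0.2 s.
2. the lid is shut down onto its gasket (value of joint lid below 0.045 rad), for 0.1 s.
3. the T-handle is turned home and the lid drawn tight (value of joint latch above 1.25 rad and value of joint lid below 0.012 rad), for 0.1 s.
At the end, for the whole second after the job is handed in: Each loose fuse lies at rest in its own one of the middle and right grooves and the stowed fuse in the left one: centre within 16 mm of the groove's seat in plan and 4 mm in height, axis within 0.06 rad of the groove. The latch is turned beyond 1.25 rad and the lid is drawn down below 0.012 rad (all of step 3 and ((horizontal distance between fuse_a and groove_middle below 0.016 m and z of fuse_a in the frame of groove_middle between -0.004 and 0.004 m and angle between the x axis of each of fuse_a, fuse_b and the x axis of fusebox, either way round below 0.06 rad and horizontal distance between fuse_b and groove_right below 0.016 m and z of fuse_b in the frame of groove_right between -0.004 and 0.004 m) or (horizontal distance between fuse_b and groove_middle below 0.016 m and z of fuse_b in the frame of groove_middle between -0.004 and 0.004 m and angle between the x axis of each of fuse_b, fuse_a and the x axis of fusebox, either way round below 0.06 rad and horizontal distance between fuse_a and groove_right below 0.016 m and z of fuse_a in the frame of groove_right between -0.004 and 0.004 m)) and horizontal distance between fuse_stowed and groove_left below 0.016 m and z of fuse_stowed in the frame of groove_left between -0.004 and 0.004 m and angle between the x axis of fuse_stowed and the x axis of fusebox, either way round below 0.06 rad and linear speed of each of fuse_a, fuse_b, fuse_stowed below 0.02 m/s); the robot touches nothing.
It fails at once if a bystander (tape, flux tin) is moved more than 30 mm (distance of any of vinyl_tape, flux_tin from where it was at the start of the episode above 0.03 m).
It fails at once if a fuse falls into a groove: faster than 0.45 m/s within 6 mm of its seat's height (let go from over 15 mm above) ((horizontal distance between fuse_a and groove_middle below 0.02 m and z of fuse_a in the frame of groove_middle below 0.006 m and linear speed of fuse_a above 0.45 m/s) or (horizontal distance between fuse_a and groove_right below 0.02 m and z of fuse_a in the frame of groove_right below 0.006 m and linear speed of fuse_a above 0.45 m/s) or (horizontal distance between fuse_b and groove_middle below 0.02 m and z of fuse_b in the frame of groove_middle below 0.006 m and linear speed of fuse_b above 0.45 m/s) or (horizontal distance between fuse_b and groove_right below 0.02 m and z of fuse_b in the frame of groove_right below 0.006 m and linear speed of fuse_b above 0.45 m/s)).
It also fails if it takes over 72 s, if anything falls off the work surface, if the arm or the gripper's body presses on something with over 40 N, if the wrist force passes 120 N, or if a joint passes its speed limit or range.

## Robot

A 6-joint arm with a two-finger parallel gripper is mounted at the origin on a cart in front of the work surface, level with it; the furniture and walls round the work are solid. World frame = base frame: x ahead of the robot, y to its left, z up, the work surface at z = 0. Lengths are in m, angles in degrees, forces in N, time in s.
With the tool pointing down it reaches from about 0.4 to 0.825 m from the base axis. Payload 7 kg.
Tool frame: the origin (TCP) lies at the centre of the arm's flange, where the gripper is bolted on; the fingertips stand 178 mm ahead of it and the grasp point (between the pads) lies 159 mm ahead of it (r.tips_ahead is the z of the fingertips in the tool frame, in m); z points along the fingers, y is the line along which they close (so a half turn about z gives the same grasp; the last joint's range is limited). The gripper opens to 88 mm and grips with 3 to 60 N. Pads are 19 mm wide; open, the fingers measure 130 mm over their backs; the gripper's body (78 mm by 193 mm) begins 47 mm behind the grasp point.
Start: joints at [-47.55, 20.546, 0.682, 0, -70.136, -16.507], TCP at [0.295, -0.607, 0.405] pointing down, gripper open.
Joint ranges: [-176.03, 176.03], [-82.01, 121.73], [-58.28, 71.71], [-173.87, 95.51], [-174.79, -0.11], [-173.66, 173.66]. Speed limits (degrees/s): [136.94, 136.94, 172.46, 180, 180, 180].

## Interface

Orientations are given as [roll, pitch, yaw] about the fixed x, y, z axes, in that order (R = Rz(yaw) Ry(pitch) Rx(roll)).
In Python, from plant import r gives the robot as it stands. The module is installed in compiled form; this text tells all that it offers.
- The arm moves only by the shell command python3 -m pendant 'ROWS' [FORCE]. ROWS is JSON, a list that holds one entry, the list of rows, each a list of 7 numbers: the shift along the tool's x, y, z in m, then the turn, a rotation vector about the tool's x, y, z in degrees, then the gripper command: -1 is shut, 1 is fully open, values between are in proportion. A call has 1 to 5 rows; each row is the pose to reach, as a shift and turn from the pose commanded when the call began, along the tool's axes at that moment; what a row does not reach only later rows make up. A row lasts 1/10 s, in which the tool goes at most 50 mm and 8.59 degrees, less where a joint would pass 70% of its speed; a pose out of reach is approached as far as the arm can. A call with a gripper value outside its range is refused whole. The fingers move at their own pace and stop on an object; FORCE is the grip in N (left out, the last holds). Time passes only in rows, so rows that repeat a pose let the fingers close. It gives the time, the measured TCP pose, the force, the opening and the grip force at its end, in the units of the state.
- r.get_state(): the state, without advancing time (a new reading comes with each control period).
- r.capture(name): name is "scene" or "side" or "wrist"; returns the picture (384x512x3 uint8, red, green, blue); there is no depth.
- r.camera_params(name): a dict with "fx", "fy", "cx", "cy" (pixels), "R" (3x3) and "t" (3): a world point X has camera coordinates R X + t. Camera axes: x right, y down, z forward; pixel columns grow to the right and rows downward; lengths in m; the calibration is good to about 2 mm. A picture is of the moment at which its call begins: read the wrist's pose just before it. camera_params takes no time and is no camera call; for the wrist camera it gives the pose at the moment of the call.
- r.close_job(): hands the job in; it is judged then, once.
The state is a dict: "time_s": time; "joints": joint angles; "qd": joint speeds; "joint_torque": joint torques, N m; "tcp_pos": TCP position; "eef_rot": TCP orientation; "contact_force": force on the tool from outside, world axes, zero at the start; "moment": the same for the moment, N m; "gripper_width": finger opening in m; "gripper_force": force on a finger pad.
Only numpy, scipy, OpenCV 4.12 (cv2) and the standard library are available. Lean on these libraries where they do the work, as an engineer would, in place of code of your own. Each camera call takes 0.05 s, during which the arm holds its last target. There are 200 camera calls.

## Working session

There is one attempt and no reset: what is moved stays moved. The work goes in short steps, Python scripts to look and compute and a shell command to move; the robot and the scene stay as the last step left them, time stands still between calls to the robot, and variables do not carry over. Pictures are saved under pics/ and viewed, at most 10 in all, crops included, and the job is handed in when it is done.

```bash
mkdir -p pics; ls; cat > h.py <<'E'
import numpy as np,cv2
from plant import r
from scipy.spatial.transform import Rotation as Ro
def cap(n,f=None):
    P=r.camera_params(n); im=cv2.cvtColor(r.capture(n),cv2.COLOR_RGB2BGR)
    if f: cv2.imwrite('pics/'+f,im)
    return im,P
def ray(P,u,v):
    R=np.array(P['R']);t=np.array(P['t']);c=-R.T@t
    d=R.T@np.array([(u-P['cx'])/P['fx'],(v-P['cy'])/P['fy'],1]);return c,d
def onz(P,u,v,z):
    c,d=ray(P,u,v);return c+d*(z-c[2])/d[2]
def proj(P,X):
    p=np.array(P['R'])@np.array(X)+np.array(P['t']);return np.array([P['fx']*p[0]/p[2]+P['cx'],P['fy']*p[1]/p[2]+P['cy']])
def tool():
    s=r.get_state();return np.array(s['tcp_pos']),Ro.from_euler('xyz',s['eef_rot'],degrees=True)
def goto(p,rpy):
    "shift and rotvec in tool axes to reach TCP pose"
    t,R=tool();print('shift',np.round(R.inv().apply(np.array(p)-t),4),'turn',np.round((R.inv()*Ro.from_euler('xyz',rpy,degrees=True)).as_rotvec(degrees=True),2))
E
python3 - <<'E'
from h import *
a,P=cap('scene');b,Q=cap('side')
cv2.imwrite('pics/a.png',a);cv2.imwrite('pics/b.png',b)
print(r.get_state()); print(P,Q)
E
```

```text
pics
{'time_s': 0.1, 'joints': array([-4.75510810e+01,  2.05870722e+01,  6.39074796e-01, -1.79699724e-02,
       -7.01378947e+01, -1.65068448e+01]), 'qd': array([ 0.03850412, -0.04088128,  0.129005  ,  0.00025479, -0.09027464,
        0.00234123]), 'joint_torque': array([ 1.91098252e-04, -5.84162021e+01,  2.93753278e+01,  7.01547414e+00,
        1.01930840e-02, -6.24458335e-05]), 'tcp_pos': array([ 0.29520363, -0.60682452,  0.40381877]), 'eef_rot': array([ 1.79912848e+02, -8.20911010e-03, -1.54064038e+02]), 'contact_force': array([-0.06029717, -1.66569586,  0.09859293]), 'moment': array([-0.040194  , -0.00547855,  0.02328826]), 'gripper_force': 0.0, 'gripper_width': 0.08772452418151723}
{'fx': 387.36659878152267, 'fy': 387.36659878152267, 'cx': 249.513682132749, 'cy': 195.07975160625014, 'R': array([[-0.61789516, -0.78612177, -0.01476928],
       [-0.4119494 ,  0.33967939, -0.84552682],
       [ 0.66970387, -0.51636273, -0.53372864]]), 't': array([0.28350709, 0.32799926, 1.02492662])} {'fx': 427.18622235105676, 'fy': 427.18622235105676, 'cx': 252.91130208469048, 'cy': 197.57402424004349, 'R': array([[ 0.97155049, -0.23656843, -0.01118161],
       [-0.09402769, -0.34196396, -0.93499703],
       [ 0.21736707,  0.9094482 , -0.35447924]]), 't': array([-0.50943107,  0.13504226,  1.29466297])}
```

View pics/a.png

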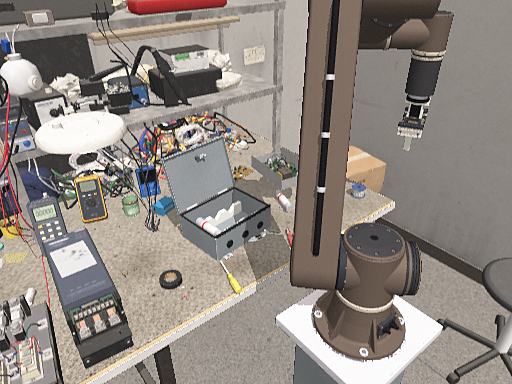

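View pics/b.png

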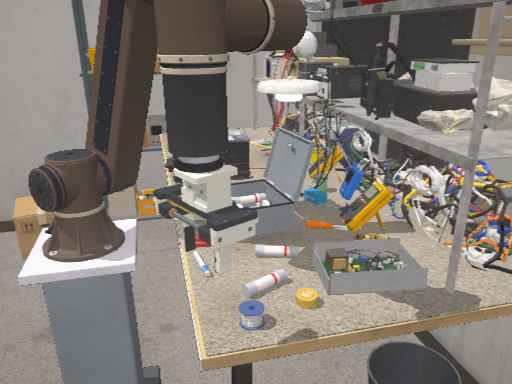

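The scene picture shows the box around (215,220) with its lid leaning back and the tape at (170,278). The side picture shows fuses at (277,252) and (265,283), the flux tin at (306,298), and the box around (250,205).

```bash
python3 - <<'E'
from h import *
P=r.camera_params('scene');Q=r.camera_params('side')
for n,C in(('sc',P),('si',Q)): print(n,ray(C,0,0)[0])
for uv in [(256,251),(298,252),(246,291),(286,272)]: print('fuse',onz(Q,*uv,.016))
print('tin',onz(Q,306,298,.012),'tape',onz(P,170,278,.01))
for uv in [(178,222),(220,237),(270,205)]: print('rim',onz(P,*uv,.09))
a=cv2.imread('pics/a.png')[130:270,150:300];b=cv2.imread('pics/b.png')[120:310,180:330]
A=cv2.resize(a,None,fx=2.6,fy=4.0*0.65,interpolation=2);B=cv2.resize(b,None,fx=2.6,fy=2.6,interpolation=2)
h=max(A.shape[0],B.shape[0]);o=np.zeros((h,A.shape[1]+B.shape[1],3),np.uint8);o[:A.shape[0],:A.shape[1]]=A;o[:B.shape[0],A.shape[1]:]=B
cv2.imwrite('pics/c.png',o);W=r.camera_params('wrist');t,R=tool();print('wcam',R.inv().apply(ray(W,0,0)[0]-t),R.inv().apply(np.array(W['R'])[2]),R.inv().apply(np.array(W['R'])[0]),W['fx'])
E
```

```text
sc [-0.37610056  0.64069042  0.82855206]
si [ 0.22621863 -1.25176462  0.579499  ]
fuse [ 0.48034203 -0.21801153  0.016     ]
fuse [ 0.59169006 -0.25372572  0.016     ]
fuse [ 0.4088317  -0.40620014  0.016     ]
fuse [ 0.52657974 -0.34760492  0.016     ]
tin [ 0.53773294 -0.46346389  0.012     ] tape [0.43861387 0.3160199  0.01      ]
rim [0.56956181 0.20536187 0.09      ]
rim [0.41936729 0.14401722 0.09      ]
rim [ 0.45582273 -0.08866624  0.09      ]
wcam [0.07984259 0.00044939 0.02018849] [-0.29493709 -0.00162341  0.9555153 ] [3.84885844e-05 9.99998536e-01 1.71086640e-03] 280.9714778653834
```

View pics/c.png

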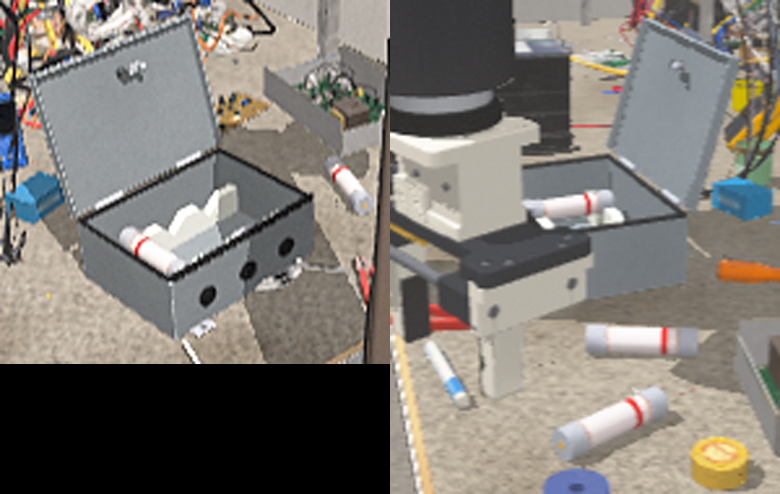

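The crop gives the box rim corners in the scene view: front-left (216,236), front-right (270,205), back-right (234,188.5) and back-left (182,214). Both fuses and the tin are clear of everything else. I'll move above the fuses next.

```bash
python3 -m pendant '[[[-0.045,0.025,0,0,0,0,1],[-0.09,0.05,0,0,0,0,1],[-0.135,0.075,0,0,0,0,1],[-0.18,0.1,0,0,0,0,1],[-0.22,0.13,0,0,0,0,1]]]' 
python3 -m pendant '[[[-0.03,0.01,0,0,0,0,1],[-0.03,0.01,0,0,0,0,1],[-0.03,0.01,0,0,0,0,1]]]'; python3 - <<'E'
from h import *
w,W=cap('wrist','w1.png')
P=r.camera_params('scene');Q=r.camera_params('side')
c=np.array([onz(P,*uv,.097) for uv in [(216.2,235.8),(270,205),(233.8,188.5),(181.9,213.8)]]);print(c,c.mean(0))
print(np.linalg.norm(np.diff(c,axis=0),axis=1))
a,d=ray(P,80,132);b,e=ray(Q,288,88);s=np.linalg.lstsq(np.c_[d,-e],b-a,rcond=None)[0];print('lamp',a+d*s[0],b+e*s[1]);print(tool()[0])
for X in [(.536,-.236,.016),(.468,-.377,.016)]:print(proj(W,X))
E
```

```text
time_s: 0.6
tcp_pos: [0.4345, -0.3974, 0.4042]
eef_rot: [180.0, -0.0, -154.1]
contact_force: [1.2, 0.7, -0.4]
gripper_width: 0.0876
gripper_force: 0.0
time_s: 0.9
tcp_pos: [0.4566, -0.3761, 0.4044]
eef_rot: [180.0, -0.0, -153.9]
contact_force: [-0.3, -0.6, 0.1]
gripper_width: 0.0877
gripper_force: 0.0
[[ 0.42397226  0.15437673  0.097     ]
 [ 0.44793775 -0.08175339  0.097     ]
 [ 0.61351152 -0.0506373   0.097     ]
 [ 0.59286172  0.17678926  0.097     ]] [0.51957081 0.04969383 0.097     ]
[0.23734317 0.16847221 0.22836211]
lamp [0.76392312 0.38299638 0.38759065] [0.76341341 0.38300735 0.38626648]
[ 0.45604356 -0.37676405  0.40435142]
[322.37267836 252.93437651]
[256.36821432 171.74699172]
```

View pics/w1.png

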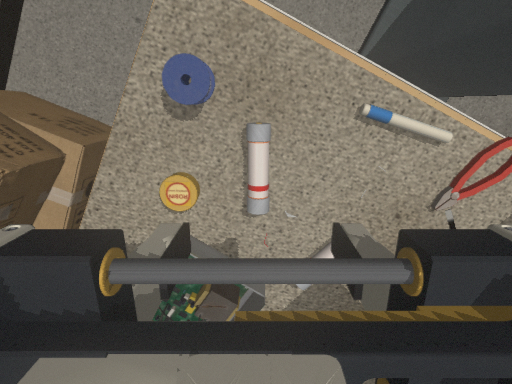

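The wrist view shows fuse 2 standing vertically from (259,124) to (258.5,215), with the tin at (179,193). The second fuse is partly hidden behind the gripper at (315,268).

```bash
python3 - <<'E'
from h import *
W=r.camera_params('wrist')
a=onz(W,259.5,124,.018);b=onz(W,258.5,215,.018);print(a,b,np.linalg.norm(a-b),np.degrees(np.arctan2(*(b-a)[1::-1])))
c=(a+b)/2;print('tin',onz(W,179,193,.024))
yaw=np.degrees(np.arctan2(*(b-a)[1::-1]))
goto([c[0],c[1],.30],[180,0,yaw-180])
goto([c[0],c[1],.186],[180,0,yaw-180])
E
```

```text
[ 0.40895913 -0.40137393  0.018     ] [ 0.52191491 -0.34806777  0.018     ] 0.12490218214363018 25.263587013717707
tin [ 0.53789478 -0.45939057  0.024     ]
shift [-0.0094 -0.0023  0.1043] turn [ 0.03 -0.03  0.72]
shift [-0.0094 -0.0024  0.2183] turn [ 0.03 -0.03  0.72]
```

```bash
python3 -m pendant '[[[-0.009,-0.002,0.05,0,0,0.7,1],[-0.009,-0.002,0.1,0,0,0.7,1],[-0.009,-0.002,0.15,0,0,0.7,1],[-0.009,-0.002,0.19,0,0,0.7,1],[-0.009,-0.002,0.217,0,0,0.7,1]]]' 25
python3 -m pendant '[[[0,0,0,0,0,0,1],[0,0,0,0,0,0,1],[0,0,0,0,0,0,-1],[0,0,0,0,0,0,-1],[0,0,0,0,0,0,-1]]]'
python3 -m pendant '[[[0,0,0,0,0,0,-1],[0,0,0,0,0,0,-1],[0,0,0,0,0,0,-1],[0,0,0,0,0,0,-1],[0,0,0,0,0,0,-1]]]'
```

```text
time_s: 1.45
tcp_pos: [0.463, -0.3754, 0.1843]
eef_rot: [179.8, -0.2, -154.9]
contact_force: [-0.1, 0.5, -0.3]
gripper_width: 0.0879
gripper_force: 0.0
time_s: 1.95
tcp_pos: [0.4654, -0.375, 0.1893]
eef_rot: [-179.9, 0.1, -154.8]
contact_force: [0.0, -0.6, -0.1]
gripper_width: 0.069
gripper_force: 0.0
time_s: 2.45
tcp_pos: [0.4651, -0.3747, 0.1876]
eef_rot: [180.0, -0.0, -154.7]
contact_force: [0.6, -1.0, 0.6]
gripper_width: 0.029
gripper_force: 0.4
```

```bash
python3 -m pendant '[[[0,0,0,0,0,0,-1],[0,0,-0.01,0,0,0,-1],[0,0,-0.05,0,0,0,-1],[0,0,-0.1,0,0,0,-1],[0,0,-0.15,0,0,0,-1]]]'
python3 -m pendant '[[[0,0,-0.05,0,0,0,-1],[0,0,-0.09,0,0,0,-1],[0,0,-0.09,0,0,0,-1]]]'
python3 - <<'E'
from h import *
w,W=cap('wrist')
goto([.47,-.06,.43],[180,0,-173])
E
```

```text
time_s: 2.95
tcp_pos: [0.4645, -0.3745, 0.3394]
eef_rot: [179.9, -0.1, -154.8]
contact_force: [1.1, -0.1, -1.8]
gripper_width: 0.0273
gripper_force: 25.0
time_s: 3.25
tcp_pos: [0.4655, -0.3753, 0.4353]
eef_rot: [-179.5, 0.4, -154.7]
contact_force: [0.6, -0.4, -2.8]
gripper_width: 0.0275
gripper_force: 25.0
shift [-0.1388  0.2826  0.0009] turn [-0.23  0.29 18.25]
```

```bash
python3 -m pendant '[[[-0.02,0.04,0,0,0,4,-1],[-0.04,0.08,0,0,0,8,-1],[-0.06,0.12,0,0,0,12,-1],[-0.08,0.16,0,0,0,16,-1],[-0.1,0.2,0,0,0,18.2,-1]]]'
python3 - <<'E'
from h import *
goto([.47,-.06,.43],[180,0,-173])
E
```

```text
time_s: 3.8
tcp_pos: [0.4692, -0.1496, 0.4265]
eef_rot: [180.0, -0.1, -173.1]
contact_force: [1.2, 0.8, -2.3]
gripper_width: 0.0271
gripper_force: 25.0
shift [-0.0114  0.0888 -0.0035] turn [ 0.04 -0.13 -0.14]
```

```bash
python3 -m pendant '[[[-0.005,0.045,0,0,0,0,-1],[-0.01,0.088,0,0,0,0,-1],[-0.01,0.088,0,0,0,0,-1],[-0.01,0.088,0,0,0,0,-1]]]'
python3 - <<'E'
from h import *
w,W=cap('wrist','w2.png');s,P=cap('side')
print(tool()[0]);np.save('W.npy',W,allow_pickle=True)
E
```

```text
time_s: 4.2
tcp_pos: [0.4689, -0.0616, 0.4268]
eef_rot: [180.0, -0.1, -172.8]
contact_force: [0.2, -0.8, -1.8]
gripper_width: 0.0271
gripper_force: 25.0
[ 0.46903601 -0.06300567  0.42701244]
```

View pics/w2.png

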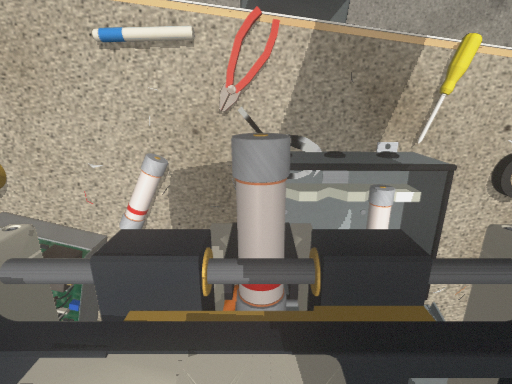

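The wrist view shows the box front rim along row ~165, with its left corner at about (454,167). The front rail is at row ~195, and the stowed fuse runs along column ~381 from its cap end at row 188. I'll move right above the box for a fuller view.

```bash
python3 -m pendant '[[[-0.04,0.02,0,0,0,0,-1],[-0.075,0.039,0,0,0,0,-1],[-0.075,0.039,0,0,0,0,-1],[-0.075,0.039,0,0,0,0,-1]]]'
python3 - <<'E'
from h import *
w,W=cap('wrist')
cv2.imwrite('pics/w3.png',cv2.resize(w[20:260,140:480],None,fx=2.3,fy=2.3,interpolation=2))
print(tool()[0])
E
```

```text
time_s: 4.7
tcp_pos: [0.5395, -0.0156, 0.4263]
eef_rot: [-180.0, -0.2, -173.1]
contact_force: [0.2, -0.1, -2.3]
gripper_width: 0.0272
gripper_force: 25.0
[ 0.53891708 -0.01584047  0.4266812 ]
```

View pics/w3.png

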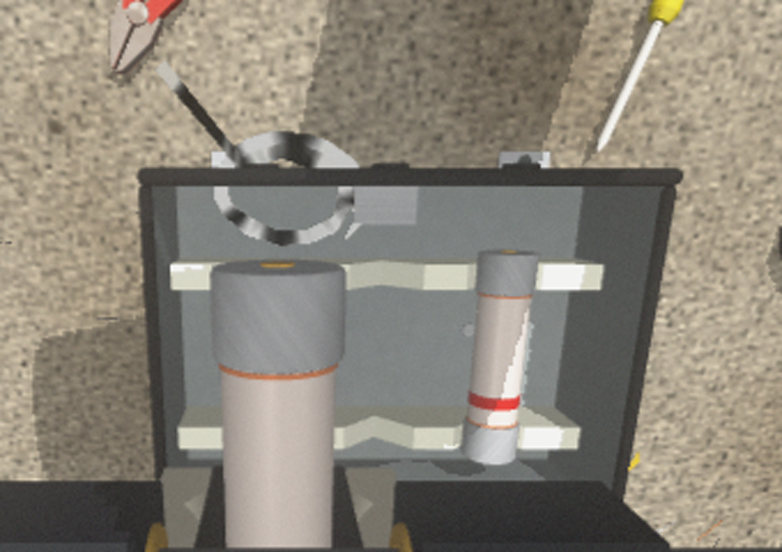

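The view shows the box front seal edge from (201,94) to (436,94) in full-image pixels, level with the image, so box yaw is about tool yaw. The stowed fuse axis runs from (361,130) to (352,219). The middle V bottoms are in columns 305 and 303.5, and the keeper is at (307,109).

```bash
python3 - <<'E'
from h import *
W=r.camera_params('wrist');f=lambda u,v,z:onz(W,140+u/2.3,20+v/2.3,z)
fl=f(682,172,.097);fr=f(140,172,.097);print('front',fl,fr,np.linalg.norm(fl-fr),np.degrees(np.arctan2(-(fl-fr)[0],(fl-fr)[1])))
a=f(508,252,.050);b=f(489,461,.042);print('stowed',a,b,np.linalg.norm(a-b),np.degrees(np.arctan2(*(b-a)[1::-1])))
m1=f(381,275,.03);m2=f(377,430,.03);print('mid',m1,m2,np.degrees(np.arctan2(*(m2-m1)[1::-1])))
r1=f(171,276,.044);r2=f(602,276,.044);print('railfront',r1,r2,np.degrees(np.arctan2(-(r2-r1)[0],(r2-r1)[1])),np.linalg.norm(r1-r2))
# candidate box: from stowed centre & yaw
for y in (6.5,7.,7.5):
  c,s=np.cos(np.radians(y)),np.sin(np.radians(y));Rb=np.array([[c,-s],[s,c]])
  st=(a+b)[:2]/2; B=st-Rb@[.010,.066]; fm=(fl+fr)[:2]/2
  print(y,'boxc stowed',B,'front',fm+Rb@[.0925,0],'right',B+Rb@[.01,-.066],'mid',B+Rb@[.01,0],'mids in box',Rb.T@(m1[:2]-B),Rb.T@(m2[:2]-B))
# held fuse: silhouette ends
t,R=tool(); gp=t+R.apply([0,0,.159]);print('grasp',gp)
h1=f(278,262,gp[2]-.012);print('held front end in tool',R.inv().apply(h1-t))
E
```

```text
front [0.42967946 0.15579819 0.097     ] [ 0.4594415  -0.08868036  0.097     ] 0.24628345536637025 6.940852862317335
stowed [0.47648623 0.10217885 0.05      ] [0.60128515 0.1217048  0.042     ] 0.1265702700629044 8.892363214487107
mid [0.4991449  0.03935741 0.03      ] [0.59391598 0.05291369 0.03      ] 8.14049714711116
railfront [ 0.51238572 -0.07914812  0.044     ] [0.48331467 0.15922138 0.044     ] 6.953336368988702 0.24013568116122683
6.5 boxc stowed [0.53642139 0.04523405] front [0.53646587 0.04403021] right [ 0.55382852 -0.01920966] mid [0.54635711 0.04636608] mids in box [-0.03770213 -0.00161904] [0.05799437 0.0011217 ]
7.0 boxc stowed [0.53700361 0.04521509] front [0.536371   0.04483183] right [ 0.55497245 -0.01907427] mid [0.54692907 0.04643378] mids in box [-0.03829039 -0.00120019] [0.05742638 0.00070534]
7.5 boxc stowed [0.53758597 0.0452012 ] front [0.53626913 0.04563259] right [ 0.55611515 -0.0189289 ] mid [0.54750042 0.04650646] mids in box [-0.03887498 -0.00077623] [0.05685478 0.00029396]
grasp [ 0.53856908 -0.01593452  0.26768161]
held front end in tool [0.0637009  0.00026721 0.1711429 ]
```

```bash
python3 - <<'E'
from h import *
goto([.557,-.019,.26],[180,0,-172.8])
E
python3 -m pendant '[[[-0.008,-0.003,0.03,0,0,0,-1],[-0.018,-0.005,0.07,0,0,0,-1],[-0.018,-0.005,0.11,0,0,0,-1],[-0.018,-0.005,0.15,0,0,0,-1],[-0.018,-0.005,0.15,0,0,0,-1]]]'
python3 - <<'E'
from h import *
goto([.557,-.019,.221],[180,0,-172.8]);w,W=cap('wrist','w4.png')
E
```

```text
shift [-0.0179 -0.0053  0.1666] turn [-0.02 -0.13 -0.25]
time_s: 5.25
tcp_pos: [0.5546, -0.0192, 0.2729]
eef_rot: [-180.0, -0.6, -173.1]
contact_force: [-1.1, -0.7, -1.4]
gripper_width: 0.0272
gripper_force: 25.0
shift [-0.0029 -0.      0.0519] turn [-0.03 -0.56 -0.31]
```

View pics/w4.png

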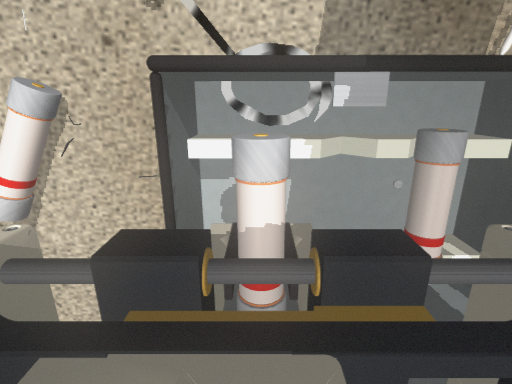

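The held fuse is centred at column 262, square to the rails, over the right groove. The middle V is at column ~345. I'll lower it now.

```bash
python3 -m pendant '[[[-0.001,0,0.015,0,0,-0.3,-1],[-0.002,0,0.03,0,0,-0.3,-1],[-0.002,0,0.041,0,0,-0.3,-1],[-0.002,0,0.047,0,0,-0.3,-1],[-0.002,0,0.047,0,0,-0.3,-1]]]'
python3 -m pendant '[[[0,0,0.003,0,0,0,-1],[0,0,0.005,0,0,0,-1],[0,0,0.005,0,0,0,-1],[0,0,0.005,0,0,0,-1]]]'
```

```text
time_s: 5.8
tcp_pos: [0.5595, -0.0174, 0.2311]
eef_rot: [-180.0, 0.0, -172.7]
contact_force: [0.2, -0.0, -2.2]
gripper_width: 0.0274
gripper_force: 25.0
time_s: 6.2
tcp_pos: [0.5595, -0.0172, 0.2259]
eef_rot: [-180.0, 0.0, -172.7]
contact_force: [-0.5, 0.1, -1.4]
gripper_width: 0.0274
gripper_force: 25.0
```

```bash
python3 -m pendant '[[[0,0,0.002,0,0,0,-1],[0,0,0.004,0,0,0,-1],[0,0,0.006,0,0,0,-1],[0,0,0.006,0,0,0,-1],[0,0,0.006,0,0,0,-1]]]'
python3 -m pendant '[[[0,0,0.001,0,0,0,-1],[0,0,0.002,0,0,0,-1],[0,0,0.002,0,0,0,-1],[0,0,0.002,0,0,0,-1]]]'
```

```text
time_s: 6.7
tcp_pos: [0.5595, -0.0173, 0.2197]
eef_rot: [-180.0, -0.0, -172.7]
contact_force: [-0.4, -1.7, -1.5]
gripper_width: 0.0273
gripper_force: 25.0
time_s: 7.1
tcp_pos: [0.5597, -0.0178, 0.2187]
eef_rot: [-179.9, 0.0, -172.6]
contact_force: [-1.7, -5.8, 7.8]
gripper_width: 0.0271
gripper_force: 25.0
```

```bash
python3 -m pendant '[[[0,0,0,0,0,0,-0.2],[0,0,0,0,0,0,-0.1],[0,0,0,0,0,0,0.05],[0,0,0,0,0,0,0.1],[0,0,0,0,0,0,0.1]]]'
python3 -m pendant '[[[0,0,0,0,0,0,0.1],[0,0,-0.02,0,0,0,0.1],[0,0,-0.05,0,0,0,0.1],[0,0,-0.1,0,0,0,0.1],[0,0,-0.15,0,0,0,0.1]]]'
python3 -m pendant '[[[0,0,-0.04,0,0,0,1],[0,0,-0.06,0,0,0,1],[0,0,-0.06,0,0,0,1]]]'
python3 - <<'E'
from h import *
w,W=cap('wrist','w5.png')
hsv=cv2.cvtColor(w,cv2.COLOR_BGR2HSV)
E
```

```text
time_s: 7.6
tcp_pos: [0.5595, -0.0171, 0.2176]
eef_rot: [180.0, -0.0, -172.6]
contact_force: [-0.8, 1.3, 0.2]
gripper_width: 0.048
gripper_force: 0.0
time_s: 8.1
tcp_pos: [0.5591, -0.0173, 0.3688]
eef_rot: [-180.0, -0.1, -172.7]
contact_force: [2.0, 1.1, -0.5]
gripper_width: 0.0481
gripper_force: 0.0
time_s: 8.4
tcp_pos: [0.5599, -0.0172, 0.4316]
eef_rot: [180.0, 0.4, -172.6]
contact_force: [0.1, 0.1, 0.3]
gripper_width: 0.0666
gripper_force: 0.0
```

View pics/w5.png

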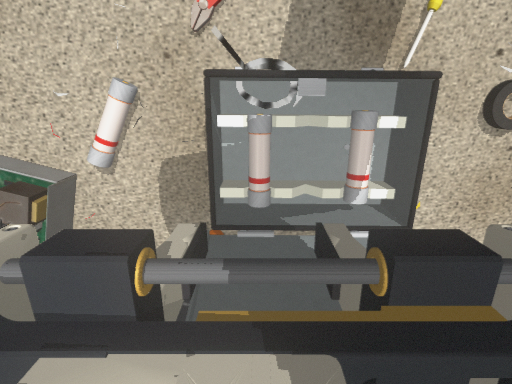

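The first fuse lies in the right groove, from (260,115) to (259,206), level with the stowed one at (364,112)–(357,202). The remaining fuse runs from (124,82) to (101,165).

```bash
python3 - <<'E'
from h import *
W=r.camera_params('wrist')
def fu(p,q,z):
  a=onz(W,*p,z+.003);b=onz(W,*q,z);d=b-a
  print(np.round((a+b)/2,4),np.linalg.norm(d),np.degrees(np.arctan2(d[1],d[0])));return (a+b)/2,np.degrees(np.arctan2(d[1],d[0]))
s,_=fu((364.5,112),(357,202),.046);p,_=fu((260,115),(259,206),.046);c,y=fu((124,82),(101,165),.016)
print('sep',(s-p)[:2],np.linalg.norm((s-p)[:2]))
goto([c[0],c[1],.40],[180,0,y-180]);goto([c[0],c[1],.187],[180,0,y-180])
E
```

```text
[0.5359 0.1113 0.0475] 0.11953238267121037 9.230034669606361
[ 0.5575 -0.0189  0.0475] 0.12177433452809268 6.649432324312747
[ 0.538  -0.2243  0.0175] 0.12174392735002379 -17.085995864936113
sep [-0.0215676   0.13019464] 0.1319689577779362
shift [ 0.0478 -0.2027  0.029 ] turn [ 0.08  0.18 24.43]
shift [ 0.0485 -0.2028  0.242 ] turn [ 0.08  0.18 24.43]
```

```bash
python3 -m pendant '[[[0.01,-0.04,0,0,0,6,1],[0.02,-0.08,0,0,0,12,1],[0.03,-0.125,0,0,0,18,1],[0.04,-0.165,0,0,0,24.4,1],[0.048,-0.203,0.02,0,0,24.4,1]]]'
python3 -m pendant '[[[0,0,0,0,0,0,1],[0,0,0,0,0,0,1]]]'
python3 - <<'E'
from h import *
w,W=cap('wrist','w6.png')
goto([.538,-.2243,.187],[180,0,162.9])
for x in(-.06,.06):
  for y in (-.014,0,.014):
    a=np.radians(-17.1);print(proj(W,[.538+x*np.cos(a)-y*np.sin(a),-.2243+x*np.sin(a)+y*np.cos(a),.016]))
g=w[:230,150:370].astype(int);print([ (v,np.where((g[v].min(1)>150))[0][[0,-1]]+150) for v in (140,160,180,200) if (g[v].min(1)>150).any()])
E
```

```text
time_s: 8.95
tcp_pos: [0.5377, -0.2266, 0.4085]
eef_rot: [180.0, 0.2, 162.7]
contact_force: [1.6, 0.4, 0.6]
gripper_width: 0.0875
gripper_force: 0.0
time_s: 9.15
tcp_pos: [0.5373, -0.2255, 0.4057]
eef_rot: [-180.0, -0.2, 162.8]
contact_force: [-0.1, -0.0, -0.5]
gripper_width: 0.0879
gripper_force: 0.0
shift [-0.0006  0.0006  0.2195] turn [-0.02 -0.11 -0.  ]
[250.88041773 119.52600974]
[261.818932   119.51052243]
[272.75844223 119.49503372]
[251.87563951 207.36085345]
[261.84202262 207.35038572]
[271.80923251 207.33991712]
[(140, array([253, 256])), (160, array([195, 276])), (180, array([251, 268])), (200, array([252, 266]))]
```

```bash
python3 -m pendant '[[[-0.001,0.001,0.05,0,0,0,1],[-0.001,0.001,0.1,0,0,0,1],[-0.001,0.001,0.15,0,0,0,1],[-0.001,0.001,0.19,0,0,0,1],[-0.001,0.001,0.219,0,0,0,1]]]' 25
python3 -m pendant '[[[0,0,0,0,0,0,1],[0,0,0,0,0,0,1],[0,0,0,0,0,0,-1],[0,0,0,0,0,0,-1],[0,0,0,0,0,0,-1]]]'
python3 -m pendant '[[[0,0,0,0,0,0,-1],[0,0,0,0,0,0,-1],[0,0,0,0,0,0,-1],[0,0,0,0,0,0,-1],[0,0,0,0,0,0,-1]]]'
python3 -m pendant '[[[0,0,0,0,0,0,-1],[0,0,-0.01,0,0,0,-1],[0,0,-0.05,0,0,0,-1],[0,0,-0.1,0,0,0,-1],[0,0,-0.15,0,0,0,-1]]]'
python3 -m pendant '[[[0,0,-0.05,0,0,0,-1],[0,0,-0.09,0,0,0,-1],[0,0,-0.09,0,0,0,-1]]]'
python3 - <<'E'
from h import *
goto([.547,.0460,.43],[180,0,-172.8])
E
```

```text
time_s: 9.7
tcp_pos: [0.5387, -0.2225, 0.1862]
eef_rot: [-180.0, -0.1, 163.0]
contact_force: [0.4, -0.2, 0.4]
gripper_width: 0.0876
gripper_force: 0.0
time_s: 10.2
tcp_pos: [0.5395, -0.224, 0.1903]
eef_rot: [180.0, 0.2, 163.0]
contact_force: [1.0, -0.1, 1.4]
gripper_width: 0.069
gripper_force: 0.0
time_s: 10.7
tcp_pos: [0.539, -0.2242, 0.1886]
eef_rot: [-180.0, -0.0, 162.9]
contact_force: [-0.7, -0.8, 0.2]
gripper_width: 0.0294
gripper_force: 0.0
time_s: 11.2
tcp_pos: [0.5384, -0.2239, 0.3403]
eef_rot: [-180.0, -0.1, 162.9]
contact_force: [0.5, -0.5, -2.7]
gripper_width: 0.0273
gripper_force: 24.8
time_s: 11.5
tcp_pos: [0.5396, -0.2245, 0.4361]
eef_rot: [180.0, 0.6, 163.0]
contact_force: [0.2, -0.9, -3.1]
gripper_width: 0.0277
gripper_force: 24.8
shift [0.0722 0.2608 0.0055] turn [ -0.09   0.63 -24.22]
```

```bash
python3 -m pendant '[[[0.012,0.045,0,0,0,-6,-1],[0.025,0.09,0,0,0,-12,-1],[0.038,0.135,0,0,0,-18,-1],[0.05,0.18,0,0,0,-24.2,-1],[0.062,0.225,0,0,0,-24.2,-1]]]'
python3 - <<'E'
from h import *
goto([.547,.0460,.27],[180,0,-172.8])
E
```

```text
time_s: 12.0
tcp_pos: [0.5449, 0.0109, 0.4283]
eef_rot: [180.0, -0.1, -172.7]
contact_force: [1.8, -0.0, -2.9]
gripper_width: 0.0273
gripper_force: 24.8
shift [-0.0068  0.0345  0.1583] turn [ 0.02 -0.06  0.14]
```

```bash
python3 -m pendant '[[[0,0.02,0,0,0,0,-1],[0,0.034,0,0,0,0,-1],[0,0.034,0,0,0,0,-1],[0,0.034,0,0,0,0,-1]]]'
python3 - <<'E'
from h import *
goto([.547,.0460,.26],[180,0,-172.8])
w,W=cap('wrist')
cv2.imwrite('pics/w7.png',cv2.resize(w[20:260,140:480],None,fx=2.3,fy=2.3,interpolation=2))
E
```

```text
time_s: 12.4
tcp_pos: [0.5413, 0.0426, 0.4284]
eef_rot: [-180.0, -0.0, -172.8]
contact_force: [0.5, 0.2, -2.2]
gripper_width: 0.0276
gripper_force: 24.8
shift [-0.0062  0.0027  0.1684] turn [-0.01 -0.04 -0.05]
```

View pics/w7.png

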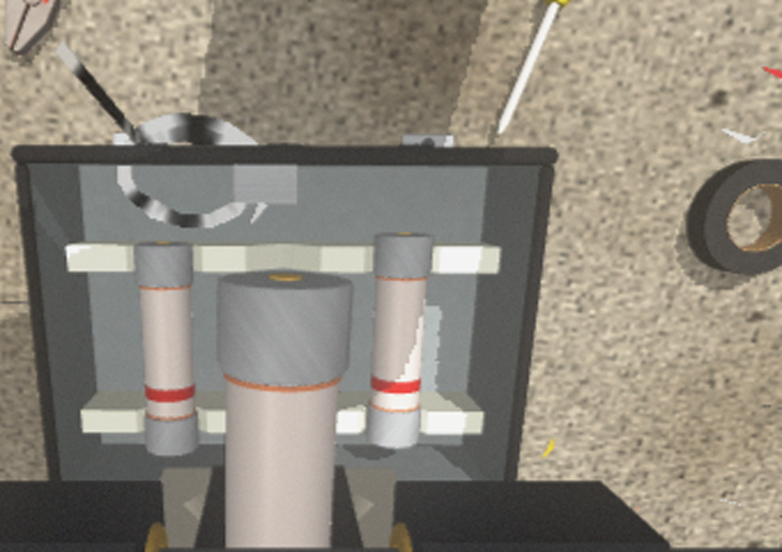

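The rim's middle (column 284) and the midpoint of the two stowed fuses (283) match the held fuse at 284. It is lined up over the middle groove and needs only about 6 mm forward.

```bash
python3 -m pendant '[[[-0.006,0,0.04,0,0,0,-1],[-0.006,0,0.08,0,0,0,-1],[-0.006,0,0.12,0,0,0,-1],[-0.006,0,0.16,0,0,0,-1],[-0.006,0,0.185,0,0,0,-1]]]'
python3 -m pendant '[[[0,0,0.005,0,0,0,-1],[0,0,0.01,0,0,0,-1],[0,0,0.013,0,0,0,-1],[0,0,0.013,0,0,0,-1],[0,0,0.013,0,0,0,-1]]]'
```

```text
time_s: 12.95
tcp_pos: [0.5466, 0.042, 0.2408]
eef_rot: [-180.0, -0.2, -173.0]
contact_force: [0.6, 0.9, -3.2]
gripper_width: 0.0274
gripper_force: 24.8
time_s: 13.45
tcp_pos: [0.5479, 0.0438, 0.2318]
eef_rot: [180.0, 0.1, -172.9]
contact_force: [0.1, 0.1, -1.9]
gripper_width: 0.0274
gripper_force: 24.8
```

```bash
python3 -m pendant '[[[0,0,0.004,0,0,0,-1],[0,0,0.008,0,0,0,-1],[0,0,0.011,0,0,0,-1],[0,0,0.011,0,0,0,-1],[0,0,0.011,0,0,0,-1]]]'
python3 -m pendant '[[[0,0,0.001,0,0,0,-1],[0,0,0.002,0,0,0,-1],[0,0,0.002,0,0,0,-1],[0,0,0.002,0,0,0,-1]]]'
```

```text
time_s: 13.95
tcp_pos: [0.5476, 0.0442, 0.2198]
eef_rot: [180.0, 0.0, -172.8]
contact_force: [-2.6, 5.2, 0.7]
gripper_width: 0.0272
gripper_force: 24.8
time_s: 14.35
tcp_pos: [0.5476, 0.0445, 0.2192]
eef_rot: [180.0, 0.1, -172.8]
contact_force: [-7.8, 7.2, 15.0]
gripper_width: 0.0274
gripper_force: 24.8
```

```bash
python3 -m pendant '[[[0,0.001,0,0,0,0,-1],[0,0.001,0,0,0,0,-0.2],[0,0.001,0,0,0,0,-0.1],[0,0.001,0,0,0,0,0.05],[0,0.001,0,0,0,0,0.1]]]'
python3 -m pendant '[[[0,0,0,0,0,0,0.1],[0,0,-0.02,0,0,0,0.1],[0,0,-0.05,0,0,0,0.1],[0,0,-0.1,0,0,0,0.1],[0,0,-0.15,0,0,0,0.1]]]'
python3 -m pendant '[[[0,0,-0.04,0,0,0,-1],[0,0,-0.06,0,0,0,-1],[0,0,-0.06,0,0,0,-1]]]'
python3 - <<'E'
from h import *
w,W=cap('wrist','w8.png')
# red ring + white tube blobs on the three fuses
h=cv2.cvtColor(w,cv2.COLOR_BGR2HSV);m=((h[...,0]<8)|(h[...,0]>172))&(h[...,1]>140)&(h[...,2]>90);m[240:]=0
n,_,s,c=cv2.connectedComponentsWithStats(m.astype(np.uint8))
for i in range(1,n):
  if s[i,4]>20: print(c[i],s[i],onz(W,*c[i],.058))
for X in [(.5358,.1113,.046),(.5468,.0460,.046),(.5575,-.0189,.046)]:
  print([np.round(proj(W,np.array(X)+d*np.array([.992,.125,0]))) for d in (-.06,.06)])
s_,S=cap('side','s8.png');s_,S=cap('scene','c8.png')
E
```

```text
time_s: 14.85
tcp_pos: [0.5474, 0.0446, 0.2175]
eef_rot: [-180.0, -0.0, -172.9]
contact_force: [-0.1, 0.3, 0.4]
gripper_width: 0.0467
gripper_force: 0.0
time_s: 15.35
tcp_pos: [0.547, 0.0445, 0.3688]
eef_rot: [-180.0, -0.1, -172.9]
contact_force: [1.9, 0.9, -0.2]
gripper_width: 0.0479
gripper_force: 0.0
time_s: 15.65
tcp_pos: [0.5479, 0.0447, 0.4315]
eef_rot: [179.9, 0.4, -172.8]
contact_force: [0.6, 0.3, -0.5]
gripper_width: 0.0295
gripper_force: 0.0
[160.70857143   3.81142857] [146   0  28  13 175] [ 0.38320695 -0.08545598  0.058     ]
[479.28571429  44.05714286] [472  42  15   5  35] [0.37804627 0.27328086 0.058     ]
[311.36986301 180.24657534] [302 178  19   5  73] [0.55967966 0.11318896 0.058     ]
[212.09756098 183.87804878] [203 181  20   6  82] [ 0.58075261 -0.01495317  0.058     ]
[261.47368421 183.17105263] [252 181  20   5  76] [0.57173607 0.04910008 0.058     ]
[array([314., 113.]), array([309., 203.])]
[array([262., 116.]), array([261., 205.])]
[array([209., 118.]), array([214., 207.])]
```

```bash
cat >> h.py <<'E'
B=np.array([.537,.0455,0]);YAW=7.5
Rb=Ro.from_euler('z',YAW,degrees=True)
def tobox(X): return Rb.inv().apply(np.array(X)-B)
def tow(X): return Rb.apply(X)+B
def tipgoto(bx,yaw=YAW-180):
    "tip target in box coords, tool down"
    goto(tow(bx)+[0,0,.178],[180,0,yaw])
E
python3 - <<'E'
from h import *
P=r.camera_params('scene')
for uv,y in(((163.5,160),.129),((223.8,138.5),-.129)):
  c,d=ray(P,*uv);c=tobox(c);d=Rb.inv().apply(d);X=c+d*(y-c[1])/d[1];print(X,'ang',np.pi-np.arctan2(X[2]-.093,X[0]-.0965),np.hypot(X[2]-.093,X[0]-.0965))
t,R=tool();print('tip box',tobox(t-[0,0,.178]))
for X in ([.09,-.08,.34],[.2,-.08,.34],[.2,-.08,.23]):print(np.linalg.norm(tow(X)[:2]));tipgoto(X)
E
```

```text
[0.12631364 0.129      0.2793592 ] ang 1.7294315427421867 0.1887289198772213
[ 0.13052725 -0.129       0.26616753] ang 1.7648232787580789 0.17647903058697262
tip box [ 0.00981825 -0.00216932  0.24878173]
0.6370544809193484
shift [-0.0806 -0.0773 -0.0913] turn [ 0.   -0.07 -0.37]
0.7457709264688756
shift [-0.1906 -0.0766 -0.0915] turn [ 0.   -0.07 -0.37]
0.7457709264688756
shift [-0.1907 -0.0766  0.0185] turn [ 0.   -0.07 -0.37]
```

```bash
python3 -m pendant '[[[0,0,-0.045,0,0,0,-1],[0,-0.02,-0.09,0,0,0,-1],[-0.02,-0.05,-0.1,0,0,0,-1],[-0.05,-0.077,-0.1,0,0,0,-1],[-0.09,-0.077,-0.1,0,0,0,-1]]]'
python3 -m pendant '[[[-0.04,0,0,0,0,0,-1],[-0.075,0,0,0,0,0,-1],[-0.115,0,0,0,0,0,-1],[-0.115,0,0,0,0,0,-1],[-0.115,0,0,0,0,0,-1]]]'
python3 - <<'E'
from h import *
t,R=tool();print('tip box',tobox(t+R.apply([0,0,.178])));s=r.get_state();print(s['joints'],s['eef_rot'])
s_,S=cap('side')
cv2.imwrite('pics/s9.png',cv2.resize(s_[0:300,150:450],None,fx=2,fy=2,interpolation=2))
E
```

```text
time_s: 16.3
tcp_pos: [0.6466, -0.0232, 0.5276]
eef_rot: [-180.0, -0.0, -173.0]
contact_force: [0.3, 1.4, -0.6]
gripper_width: 0.0005
gripper_force: 0.0
time_s: 16.8
tcp_pos: [0.7618, -0.0059, 0.5232]
eef_rot: [-180.0, -0.3, -172.9]
contact_force: [-0.6, -0.2, 0.7]
gripper_width: 0.0004
gripper_force: 0.0
tip box [ 0.21511029 -0.08031827  0.34519372]
[ 1.41348585e+01  2.72029950e+01  2.58860996e+01 -2.27115910e-02
 -8.90244253e+01 -9.70013711e+01] [-179.98093153   -0.34154337 -172.86702372]
```

```bash
python3 -m pendant '[[[0,0,0.025,0,0,0,-1],[0,0,0.05,0,0,0,-1],[0,0,0.075,0,0,0,-1],[0,0,0.1,0,0,0,-1],[0,0,0.1,0,0,0,-1]]]'
python3 -m pendant '[[[0.01,0,0,0,0,0,-1],[0.02,0,0,0,0,0,-1],[0.03,0,0,0,0,0,-1],[0.04,0,0,0,0,0,-1],[0.04,0,0,0,0,0,-1]]]'
python3 - <<'E'
from h import *
t,R=tool();print('tip box',tobox(t+R.apply([0,0,.178])))
for th in np.arange(1.6,-.01,-.2):
  u=np.array([-np.cos(th),np.sin(th)]);n=np.array([np.sin(th),np.cos(th)])
  p=np.array([.0965,.093])+.165*u+.004*n+np.array([.011*np.sin(th),0]);print(round(th,2),np.round(p,3))
E
```

```text
time_s: 17.35
tcp_pos: [0.7586, -0.0063, 0.4245]
eef_rot: [180.0, -0.3, -172.9]
contact_force: [-0.8, 1.0, -0.4]
gripper_width: 0.0005
gripper_force: 0.0
time_s: 17.85
tcp_pos: [0.7192, -0.0114, 0.4294]
eef_rot: [180.0, 0.1, -172.9]
contact_force: [-0.6, 0.4, -0.1]
gripper_width: 0.0004
gripper_force: 0.0
tip box [ 0.17358278 -0.08016994  0.25140348]
1.6 [0.116 0.258]
1.4 [0.083 0.256]
1.2 [0.051 0.248]
1.0 [0.02  0.234]
0.8 [-0.008  0.214]
0.6 [-0.031  0.189]
0.4 [-0.05   0.161]
0.2 [-0.062  0.13 ]
0.0 [-0.068  0.097]
```

```bash
python3 -m pendant '[[[0.018,0,0,0,0,0,-1],[0.036,0,-0.002,0,0,0,-1],[0.054,0,-0.004,0,0,0,-1],[0.072,0,-0.005,0,0,0,-1],[0.09,0,-0.005,0,0,0,-1]]]'
python3 -m pendant '[[[0.016,0,0.003,0,0,0,-1],[0.032,0,0.007,0,0,0,-1],[0.048,0,0.013,0,0,0,-1],[0.063,0,0.021,0,0,0,-1],[0.063,0,0.021,0,0,0,-1]]]'
python3 - <<'E'
from h import *
t,R=tool();print('tip box',tobox(t+R.apply([0,0,.178])))
E
```

```text
time_s: 18.35
tcp_pos: [0.6312, -0.0223, 0.4332]
eef_rot: [180.0, 0.1, -172.8]
contact_force: [3.5, -0.5, -0.5]
gripper_width: 0.0005
gripper_force: 1.1
time_s: 18.85
tcp_pos: [0.5674, -0.0304, 0.4116]
eef_rot: [180.0, -0.0, -172.9]
contact_force: [0.5, -0.5, 1.5]
gripper_width: 0.0002
gripper_force: 0.0
tip box [ 0.02012296 -0.07918295  0.23358424]
```

```bash
python3 -m pendant '[[[0.014,0,0.009,0,0,0,-1],[0.028,0,0.02,0,0,0,-1],[0.04,0,0.032,0,0,0,-1],[0.051,0,0.045,0,0,0,-1],[0.061,0,0.059,0,0,0,-1]]]'
python3 -m pendant '[[[0.009,0,0.014,0,0,0,-1],[0.015,0,0.029,0,0,0,-1],[0.021,0,0.045,0,0,0,-1],[0.024,0,0.055,0,0,0,-1],[0.024,0,0.055,0,0,0,-1]]]'
python3 - <<'E'
from h import *
t,R=tool();print('tip box',tobox(t+R.apply([0,0,.178])))
E
```

```text
time_s: 19.35
tcp_pos: [0.5087, -0.0377, 0.3529]
eef_rot: [-180.0, 0.1, -172.8]
contact_force: [-0.2, -0.2, -0.1]
gripper_width: 0.0003
gripper_force: 0.0
time_s: 19.85
tcp_pos: [0.4844, -0.0408, 0.2968]
eef_rot: [-180.0, -0.1, -172.9]
contact_force: [-0.1, -0.4, -0.1]
gripper_width: 0.0006
gripper_force: 0.0
tip box [-0.06379176 -0.07873606  0.11878687]
```

```bash
python3 -m pendant '[[[0.001,0,0.006,0,0,0,-1],[0.002,0,0.012,0,0,0,-1],[0.002,0,0.018,0,0,0,-1],[0.002,0,0.018,0,0,0,-1]]]'
python3 - <<'E'
from h import *
t,R=tool();print('tip box',tobox(t+R.apply([0,0,.178])))
s_,S=cap('side');c_,P=cap('scene')
o=np.hstack([cv2.resize(c_[140:270,140:290],(390,338),interpolation=2),cv2.resize(s_[110:240,190:340],(390,338),interpolation=2)])
cv2.imwrite('pics/last.png',o)
E
```

```text
time_s: 20.25
tcp_pos: [0.4827, -0.041, 0.2792]
eef_rot: [-180.0, -0.0, -172.9]
contact_force: [-0.1, 0.3, -0.2]
gripper_width: 0.0008
gripper_force: 0.0
tip box [-0.06522928 -0.07867651  0.1011582 ]
```

View pics/last.png

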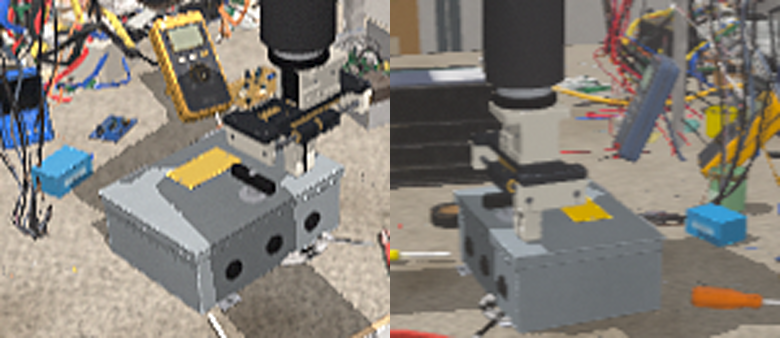

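The lid has swung down and looks shut, with the T-bar pointing front to back at about (253,180) in the left half of the picture. I'll press gently on it to check.

```bash
python3 -m pendant '[[[0,0,0.002,0,0,0,-1],[0,0,0.004,0,0,0,-1],[0,0,0.004,0,0,0,-1]]]'
python3 -m pendant '[[[0,0,0.002,0,0,0,-1],[0,0,0.003,0,0,0,-1],[0,0,0.003,0,0,0,-1]]]'
```

```text
time_s: 20.65
tcp_pos: [0.4826, -0.041, 0.2764]
eef_rot: [-180.0, 0.0, -172.8]
contact_force: [-2.9, 0.4, 8.1]
gripper_width: 0.0006
gripper_force: 4.4
time_s: 20.95
tcp_pos: [0.4826, -0.041, 0.2743]
eef_rot: [-180.0, 0.1, -172.8]
contact_force: [-6.7, 1.7, 17.6]
gripper_width: 0.0003
gripper_force: 9.1
```

```bash
python3 -m pendant '[[[0,0,-0.03,0,0,0,0],[0,0,-0.06,0,0,0,0],[0,0,-0.06,0,0,0,0]]]'
python3 - <<'E'
from h import *
tipgoto([-.0585,0,.15],YAW-183);tipgoto([-.0585,0,.110],YAW-183)
c_,P=cap('scene');print(proj(P,tow([-.0585,0,.13])),proj(P,tow([-.0945,0,.13])),proj(P,tow([-.0225,0,.13])))
m=(c_.max(2)<45).astype(np.uint8);m[:195]=0;m[225:]=0;m[:,:215]=0;m[:,260:]=0
n,_,s,cc=cv2.connectedComponentsWithStats(m)
for i in range(1,n):
  if s[i,4]>25:print(s[i],cc[i])
E
```

```text
time_s: 21.25
tcp_pos: [0.4838, -0.0408, 0.3366]
eef_rot: [180.0, 0.4, -172.8]
contact_force: [-0.3, 0.2, -0.4]
gripper_width: 0.0189
gripper_force: 0.0
shift [-0.005   0.0787  0.0086] turn [0.02 0.4  2.69]
shift [-0.0047  0.0786  0.0486] turn [0.02 0.4  2.69]
[235.90542011 205.44170909] [243.7428575  209.73201294] [228.33134552 201.29557309]
[229 203  17  12  81] [237.04938272 208.37037037]
```

```bash
python3 -m pendant '[[[-0.002,0.04,0,0,0,2.7,0],[-0.005,0.078,0,0,0,2.7,0],[-0.005,0.078,0.02,0,0,2.7,0],[-0.005,0.078,0.04,0,0,2.7,0],[-0.005,0.078,0.048,0,0,2.7,0]]]' 20
python3 -m pendant '[[[0,0,0,0,0,0,0],[0,0,0,0,0,0,-1],[0,0,0,0,0,0,-1],[0,0,0,0,0,0,-1],[0,0,0,0,0,0,-1]]]'
python3 -m pendant '[[[0,0,0,0,0,0,-1],[0,0,0,0,0,0,-1],[0,0,0,0,0,0,-1]]]'
```

```text
time_s: 21.8
tcp_pos: [0.4768, 0.037, 0.2824]
eef_rot: [-180.0, -0.2, -175.5]
contact_force: [-0.3, -0.3, 0.5]
gripper_width: 0.0437
gripper_force: 0.0
time_s: 22.3
tcp_pos: [0.4779, 0.0369, 0.2852]
eef_rot: [180.0, 0.1, -175.6]
contact_force: [-0.2, -0.6, 0.3]
gripper_width: 0.0173
gripper_force: 0.0
time_s: 22.6
tcp_pos: [0.4779, 0.0371, 0.2849]
eef_rot: [180.0, 0.0, -175.6]
contact_force: [-0.5, 2.2, 2.5]
gripper_width: 0.0153
gripper_force: 20.0
```

```bash
for i in 1; do python3 -m pendant '[[[0,0,0,0,0,5,-1],[0,0,0.001,0,0,10,-1],[0,0,0.001,0,0,15,-1],[0,0,0.002,0,0,20,-1],[0,0,0.002,0,0,25,-1]]]'; done
python3 -m pendant '[[[0,0,0,0,0,5,-1],[0,0,0.001,0,0,10,-1],[0,0,0.001,0,0,15,-1],[0,0,0.001,0,0,20,-1],[0,0,0.001,0,0,25,-1]]]'
```

```text
time_s: 23.1
tcp_pos: [0.4778, 0.0372, 0.2832]
eef_rot: [180.0, 0.0, 159.3]
contact_force: [-2.5, 2.9, 6.4]
gripper_width: 0.0151
gripper_force: 20.0
time_s: 23.6
tcp_pos: [0.4778, 0.0372, 0.2824]
eef_rot: [180.0, 0.0, 134.3]
contact_force: [-4.2, 2.5, 9.3]
gripper_width: 0.0148
gripper_force: 20.0
```

```bash
python3 -m pendant '[[[0,0,0,0,0,6,-1],[0,0,0,0,0,12,-1],[0,0,0,0,0,18,-1],[0,0,0,0,0,24,-1],[0,0,0,0,0,28,-1]]]'
python3 -m pendant '[[[0,0,0,0,0,0,-1],[0,0,0,0,0,0,-1]]]'
python3 -c "
from h import *
s=r.get_state();print(s['joints'],s['moment'])"
```

```text
time_s: 24.1
tcp_pos: [0.4944, -0.0173, 0.2737]
eef_rot: [179.0, -5.8, 109.6]
contact_force: [-14.1, 46.5, 33.2]
gripper_width: 0.0137
gripper_force: 38.5
time_s: 24.3
tcp_pos: [0.4944, -0.0176, 0.2743]
eef_rot: [179.0, -5.6, 109.8]
contact_force: [-6.7, 27.1, 16.6]
gripper_width: 0.0134
gripper_force: 29.7
[  18.12363059   11.5365001   -28.12867952   -7.412583    -49.71271914
 -173.6127319 ] [ 9.71581574  2.53491179 -0.08766595]
```

The last joint ran out of range and the tool slid along the bar. I'll let go, lift, turn the wrist back half a turn and regrip.

```bash
python3 -m pendant '[[[0,0,0,0,0,0,0],[0,0,0,0,0,0,0],[0,0,0,0,0,0,0],[0,0,0,0,0,0,0]]]'
python3 -m pendant '[[[0,0,-0.02,0,0,0,0],[0,0,-0.05,0,0,0,0],[0,0,-0.08,0,0,0,0],[0,0,-0.08,0,0,0,0]]]'
python3 - <<'E'
from h import *
s=r.get_state();print(s['joints']);goto([.478,.037,.36],[180,0,134])
c_,P=cap('scene')
m=(c_.max(2)<45).astype(np.uint8);m[:190]=0;m[225:]=0;m[:,:205]=0;m[:,275:]=0
n,l,st,cc=cv2.connectedComponentsWithStats(m)
for i in range(1,n):
  if st[i,4]>25:print(st[i],cc[i])
for a in (60,70,80,85):
  d=np.array([np.cos(np.radians(a)),-np.sin(np.radians(a)),0])*.036  # clockwise from above: -x end -> 
  print(a,[np.round(proj(P,tow(np.array([-.0585,0,.121])+k*d)),1) for k in(1,-1)])
E
```

```text
time_s: 24.7
tcp_pos: [0.4968, -0.0198, 0.2756]
eef_rot: [178.8, -5.2, 110.0]
contact_force: [6.4, 3.0, 10.7]
gripper_width: 0.0396
gripper_force: 5.6
time_s: 25.1
tcp_pos: [0.4968, -0.0307, 0.3559]
eef_rot: [179.0, -5.4, 110.0]
contact_force: [0.8, -0.1, -0.6]
gripper_width: 0.0437
gripper_force: 0.0
[  16.63756952    6.53448182  -22.24300909   -6.27392818  -60.65048255
 -173.60035187]
shift [0.0701 0.0055 0.0026] turn [  2.15  -5.12 -23.99]
[230 203  15  14  75] [236.74666667 209.36      ]
60 [array([239. , 201.8]), array([232.9, 213.9])]
70 [array([240.7, 202.2]), array([231. , 213.6])]
80 [array([242.4, 202.6]), array([229.4, 213. ])]
85 [array([243.1, 202.9]), array([228.6, 212.7])]
```

```bash
python3 -m pendant '[[[0.02,0.002,0,0.5,-1.2,-6,0],[0.04,0.004,0,1,-2.5,-12,0],[0.055,0.005,0,1.5,-3.8,-18,0],[0.07,0.0055,0.002,2.1,-5.1,-24,0],[0.07,0.0055,0.002,2.1,-5.1,-24,0]]]'
for i in 1 2 3 4; do python3 -m pendant '[[[0,0,0,0,0,-8,0],[0,0,0,0,0,-16,0],[0,0,0,0,0,-24,0],[0,0,0,0,0,-32,0],[0,0,0,0,0,-40,0]]]' | grep -E 'tcp|rot'; done
python3 - <<'E'
from h import *
c_,P=cap('scene');print(r.get_state()['joints'])
m=(c_.max(2)<45).astype(np.uint8);m[:200]=0;m[220:]=0;m[:,:222]=0;m[:,252:]=0
v,u=np.nonzero(m);print(len(u),u.min(),u.max(),v.min(),v.max())
pts=np.array([tobox(onz(P,a,b,.128))[:2] for a,b in zip(u,v)]);w,V=np.linalg.eigh(np.cov(pts.T));print(pts.mean(0),w**.5,V[:,1],np.degrees(np.arctan2(V[1,1],V[0,1])))
goto([.4785,.038,.36],[180,0,-58])
E
```

```text
time_s: 25.65
tcp_pos: [0.4761, 0.0382, 0.3558]
eef_rot: [-179.7, -0.3, 134.2]
contact_force: [-0.4, 0.4, -1.1]
gripper_width: 0.0437
gripper_force: 0.0
tcp_pos: [0.4768, 0.0367, 0.356]
eef_rot: [-180.0, -0.4, 174.1]
tcp_pos: [0.4768, 0.0366, 0.356]
eef_rot: [179.7, -0.3, -145.9]
tcp_pos: [0.4768, 0.0366, 0.356]
eef_rot: [179.6, -0.1, -105.9]
tcp_pos: [0.4768, 0.0366, 0.356]
eef_rot: [179.6, 0.2, -65.9]
[ 27.94059369   4.26497411 -27.20892839  -0.24611014 -58.88689551
  -3.18255735]
75 230 244 203 216
[-0.07428654  0.01178627] [0.00556849 0.02248779] [-0.23240217  0.97261978] 103.43853894075887
shift [-0.0006 -0.002  -0.004 ] turn [ 0.36  0.21 -7.37]
```

```bash
python3 -m pendant '[[[-0.001,-0.002,0,0.4,0.2,3,0],[-0.001,-0.002,0.02,0.4,0.2,3,0],[-0.001,-0.002,0.045,0.4,0.2,3,0],[-0.001,-0.002,0.071,0.4,0.2,3,0],[-0.001,-0.002,0.071,0.4,0.2,3,0]]]' 25
python3 -m pendant '[[[0,0,0,0,0,0,-1],[0,0,0,0,0,0,-1],[0,0,0,0,0,0,-1],[0,0,0,0,0,0,-1],[0,0,0,0,0,0,-1]]]'
python3 -m pendant '[[[0,0,0,0,0,4,-1],[0,0,0,0,0,8,-1],[0,0,0,0,0,8,-1]]]'
python3 -c "
from h import *
s=r.get_state();print(s['joints'],s['moment'])"
```

```text
time_s: 28.2
tcp_pos: [0.4765, 0.0379, 0.2825]
eef_rot: [179.7, -0.0, -69.3]
contact_force: [-0.0, 0.2, 0.1]
gripper_width: 0.0437
gripper_force: 0.0
time_s: 28.7
tcp_pos: [0.4773, 0.0386, 0.2864]
eef_rot: [-180.0, -0.1, -69.0]
contact_force: [-4.6, -0.8, 5.8]
gripper_width: 0.0141
gripper_force: 25.0
time_s: 29.0
tcp_pos: [0.4774, 0.0387, 0.2864]
eef_rot: [-179.9, -0.0, -77.2]
contact_force: [-4.6, -1.0, 4.7]
gripper_width: 0.0145
gripper_force: 25.0
[ 28.26601993   8.72504153 -32.78828063   0.08346558 -48.44087585
 -15.48955816] [-0.22123242  1.71828374  0.05282716]
```

```bash
python3 -m pendant '[[[0,0,0,0,0,2,-1],[0,0,0,0,0,3,-1],[0,0,0,0,0,3,-1]]]'
python3 -c "
from h import *
s=r.get_state();print(s['moment'])"
python3 -m pendant '[[[0,0,0,0,0,2,0],[0,0,0,0,0,2,0],[0,0,0,0,0,2,0],[0,0,-0.03,0,0,2,0],[0,0,-0.07,0,0,2,0]]]'
python3 -m pendant '[[[0,0,-0.05,0,0,0,0],[0,0,-0.1,0,0,0,0],[0,0,-0.1,0,0,0,0],[0,0,-0.1,0,0,0,0]]]'
python3 - <<'E'
from h import *
w,W=cap('wrist')
m=(w.max(2)<45).astype(np.uint8)
for a in (0,70,80,85):
  d=np.array([np.cos(np.radians(a)),-np.sin(np.radians(a)),0])*.036
  print(a,[np.round(proj(W,tow(np.array([-.0585,0,.128])+k*d)),1) for k in(1,0,-1)])
n,l,st,cc=cv2.connectedComponentsWithStats(m[:230])
for i in range(1,n):
  if 100<st[i,4]<6000:
    v,u=np.nonzero(l==i);pts=np.array([tobox(onz(W,a,b,.130))[:2] for a,b in zip(u,v)]);ww,V=np.linalg.eigh(np.cov(pts.T));print(st[i],pts.mean(0),ww**.5*12**.5,np.degrees(np.arctan2(V[1,1],V[0,1])))
E
```

```text
time_s: 29.3
tcp_pos: [0.4774, 0.0387, 0.2864]
eef_rot: [-179.9, -0.1, -80.0]
contact_force: [-4.5, 0.3, 5.4]
gripper_width: 0.0139
gripper_force: 25.1
[-0.28210413  1.585378    0.27142884]
time_s: 29.8
tcp_pos: [0.4772, 0.0387, 0.3551]
eef_rot: [179.9, -0.1, -82.0]
contact_force: [1.6, 0.4, -0.0]
gripper_width: 0.0428
gripper_force: 0.0
time_s: 30.2
tcp_pos: [0.4775, 0.039, 0.4572]
eef_rot: [-179.7, 0.1, -82.0]
contact_force: [0.6, -0.2, -0.6]
gripper_width: 0.0439
gripper_force: 0.0
0 [array([229.5, 174. ]), array([261.2, 174.4]), array([293. , 174.7])]
70 [array([250.3, 144.3]), array([261.2, 174.4]), array([271.5, 202.6])]
80 [array([255.8, 142.9]), array([261.2, 174.4]), array([266.3, 203.8])]
85 [array([258.7, 142.5]), array([261.2, 174.4]), array([263.6, 204.1])]
```

```bash
python3 - <<'E'
from h import *
w,W=cap('wrist')
g=w[135:212,225:300].max(2);print(np.percentile(g,[2,10,30,50,80]))
m=(g<60).astype(np.uint8)
n,l,st,cc=cv2.connectedComponentsWithStats(m)
for i in range(1,n):
  if st[i,4]>100:
    v,u=np.nonzero(l==i);pts=np.array([tobox(onz(W,a+225,b+135,.130))[:2] for a,b in zip(u,v)]);ww,V=np.linalg.eigh(np.cov(pts.T));print(st[i],pts.mean(0),ww**.5*12**.5,np.degrees(np.arctan2(V[1,1],V[0,1])))
tipgoto([-.065,-.08,.13],YAW-90)
E
```

```text
[ 63.  73. 125. 127. 172.]
shift [0.0811 0.0056 0.147 ] turn [-0.03 -0.03  0.49]
```

```bash
python3 - <<'E'
from h import *
w,W=cap('wrist')
g=w[125:222,215:310].max(2)
m=(g<95).astype(np.uint8)
n,l,st,cc=cv2.connectedComponentsWithStats(m)
for i in range(1,n):
  if st[i,4]>100:
    v,u=np.nonzero(l==i);pts=np.array([tobox(onz(W,a+215,b+125,.130))[:2] for a,b in zip(u,v)]);ww,V=np.linalg.eigh(np.cov(pts.T));print(st[i],pts.mean(0),ww**.5*12**.5,np.degrees(np.arctan2(V[1,1],V[0,1])))
E
python3 -m pendant '[[[0.04,0.003,0,0,0,0,-1],[0.08,0.0056,0,0,0,0,-1],[0.081,0.0056,0.05,0,0,0,-1],[0.081,0.0056,0.1,0,0,0,-1],[0.081,0.0056,0.147,0,0,0,-1]]]'
python3 -m pendant '[[[0,0,0.01,0,0,0,-1],[0,0,0.02,0,0,0,-1],[0,0,0.025,0,0,0,-1],[0,0,0.025,0,0,0,-1]]]'
```

```text
[ 37  17  17  63 671] [-0.05931724 -0.00403766] [0.0137021  0.07429715] 94.38760937440155
time_s: 30.85
tcp_pos: [0.4826, -0.0428, 0.3061]
eef_rot: [-180.0, -0.0, -82.1]
contact_force: [0.1, 0.4, 0.0]
gripper_width: 0.009
gripper_force: 0.0
time_s: 31.25
tcp_pos: [0.4843, -0.0418, 0.2847]
eef_rot: [-179.8, -0.0, -82.0]
contact_force: [-0.1, -0.1, -0.5]
gripper_width: 0.0004
gripper_force: 0.0
```

The bar measures 13.7 x 74 mm at 94.4°, which puts the latch at its stop. I'll touch the lid to check that it is drawn down.

```bash
for i in 1 2; do python3 -m pendant '[[[0,0,0.002,0,0,0,-1],[0,0,0.004,0,0,0,-1],[0,0,0.004,0,0,0,-1]]]'| grep -E 'tcp|contact'; done
for i in 1 2; do python3 -m pendant '[[[0,0,0.001,0,0,0,-1],[0,0,0.0015,0,0,0,-1],[0,0,0.0015,0,0,0,-1]]]'| grep -E 'tcp|contact'; done
```

```text
tcp_pos: [0.4837, -0.042, 0.2803]
contact_force: [-0.7, 0.8, -0.0]
tcp_pos: [0.4838, -0.042, 0.276]
contact_force: [-1.3, 1.3, 2.8]
tcp_pos: [0.4838, -0.042, 0.2754]
contact_force: [-5.0, 1.8, 14.1]
tcp_pos: [0.4837, -0.042, 0.2744]
contact_force: [-7.4, 1.9, 19.1]
```

```bash
python3 -m pendant '[[[0,0,-0.03,0,0,0,-1],[0,0,-0.07,0,0,0,-1],[0,0,-0.12,0,0,0,-1],[0,0,-0.12,0,0,0,-1],[0,0,-0.12,0,0,0,-1]]]'
python3 -m pendant '[[[0,0,0,0,0,0,-1],[0,0,0,0,0,0,-1],[0,0,0,0,0,0,-1]]]' | grep contact
python3 -c "
from plant import r
print(r.close_job())"
```

```text
time_s: 32.95
tcp_pos: [0.4834, -0.042, 0.394]
eef_rot: [-179.7, 0.0, -82.0]
contact_force: [-1.5, -0.4, -1.4]
gripper_width: 0.0005
gripper_force: 0.0
contact_force: [0.4, 0.5, 0.5]
the job is handed in; nothing more can be done
None
```

I handed the job in at about 33 s; the hand-in gave no verdict, but I measured both fuses in the middle and right grooves before shutting the lid, then the T-handle at its stop (about 85°) and the lid down tight to within about 1 mm by touch.

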